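# Release the blow-off nozzle from the air coupler

### The arm

A 6-joint arm with a two-finger parallel gripper is mounted at the origin on the work surface. World frame = base frame: x ahead of the robot, y to its left, z up, the work surface at z = 0. Lengths are in m, angles in rad, forces in N, time in s.
With the tool pointing down it reaches from about 0.25 to 0.775 m from the base axis. Payload 4 kg.
Tool frame: the origin (TCP) lies midway between the tips of the shut fingers; the grasp point (between the pads) lies 19 mm behind it; z points along the fingers, y is the direction in which the jaws open and shut (so a half turn about z gives the same grasp; the last joint's range is limited). The gripper opens to 94 mm and grips with 3 to 60 N. Pads are 16 mm wide; open, the fingers measure 119 mm over their backs; the gripper's body (75 mm by 177 mm) begins 78 mm behind the grasp point.
Start: joints at [-1.224, 0.087, 1.371, -0, 1.684, -0.103], TCP at [0.239, -0.495, 0.172] pointing down, gripper open.
Joint ranges: [-3.1, 3.1], [-0.76, 2.03], [0.27, 2.55], [-1.08, 4.22], [0.17, 2.65], [-2.57, 2.57]. Speed limits (rad/s): [2.79, 2.79, 3.14, 3.14, 3.14, 3.14].

### API

Orientations are given as [roll, pitch, yaw] about the fixed x, y, z axes, in that order (R = Rz(yaw) Ry(pitch) Rx(roll)).
In Python, from bench import robot gives the robot as it stands.
- The arm moves only by the tool drive_tool, never from a script. Its argument "series" is a list that holds one entry, the list of rows, each a list of 7 numbers: the turn, a rotation vector about the tool's x, y, z in rad, then the shift along the tool's x, y, z in cm, then the opening in per cent of the stroke, from 0 (shut) to 100 (fully open). In form: [[[rx, ry, rz, tx, ty, tz, fingers], ...]]. A call has 1 to 20 rows; each row is the pose to reach, as a shift and turn from the pose measured when the call began, along the tool's axes at that moment; what a row does not reach only later rows make up. A row lasts 1/10 s, in which the tool goes at most 50 mm and 8.59 degrees, less where a joint would pass 70% of its speed; a pose out of reach is approached as far as the arm can. A call with a gripper value outside its range is refused whole. The fingers move at their own pace and stop on an object; the grip force is fixed at half the most. Time passes only in rows, so rows that repeat a pose let the fingers close. It gives the time, the measured TCP pose, the force and the opening at its end, in the units of the state.
- robot.get_obs(): the state, without advancing time (a new reading comes with each control period).
- robot.snapshot(name): name is "side" or "top" or "wrist"; returns a dict with "img" (420x560x3 uint8, blue, green, red), "depth" (420x560 float32, m along the optical axis (not along the pixel's ray), 0 where there is no reading), "vertical_fov" (degrees; the focal length in pixels is half the picture's height over the tangent of half this angle, whatever the lens; pixels are square), "cx", "cy" (the principal point, pixels), "rvec" (rotation vector, rad) and "tvec" (3), from world to camera coordinates, as OpenCV has them. Camera axes: x right, y down, z forward; pixel columns grow to the right and rows downward; lengths in m; the calibration is good to about 2 mm. The wrist camera is an equidistant fisheye: a pixel r from the principal point sees the ray r / f radians off the axis. A picture is of the moment at which its call begins.
- robot.close_job(): hands the job in, once; it reports no verdict.
The state is a dict: "time": time; "joint_positions": joint angles; "qvel": joint speeds; "joint_torque": joint torques, N m; "tool_pos": TCP position; "ee_rot": TCP orientation; "wrist_force": force on the tool from outside, world axes, zero at the start; "wrist_torque": the same for the moment, N m; "width": finger opening in m.
Only numpy, scipy, OpenCV 4.12 (cv2) and the standard library are available. Lean on these libraries where they do the work, as an engineer would, in place of code of your own. Each camera call takes 0.05 s, during which the arm holds its last target.

### The job

Pull the red spring sleeve of the air coupler fully back and keep it there until the nozzle has popped out, then let the sleeve snap forward again. Draw the nozzle straight out and lay it, without dropping it, flat inside the empty blue tray. Do not disturb the markers in the grey tray or the other things on the table.

Things in the scene. Friction and masses are not known exactly. Their poses are not given: they have to be found in the camera images.
- air_point: fixed bench air point: dark base plate (x -160 to 110, 100 wide, 12 mm high), grey block at its rear (x -157 to -87, 75 wide, 146 mm high with its cap), brass quick coupler x -87 to 0. Origin on the table under the coupler's mouth; its own x = coupler axis, level, 85 mm above the table, pointing the way the nozzle comes out; z up. Yaw varies
- mouth (a point): centre of the coupler's mouth, on its axis, 85 mm above the table; the fixed brass nose is 26 mm across, bore 19 mm. Axes as the air point
- saddle (a point): top of the black saddle that carries the nozzle's handle: 91 mm in front of the mouth, 12 mm long, 23 mm wide (a shallow V), its highest edges 77 mm above the table. Fixed
- sleeve (a joint): travel of the red spring sleeve (m): 0 = home, fully forward; 0.014 = fully back, along the air point's -x. Spring about 6 N at home, 12 N fully back; snaps forward when let go. From about 0.009 on, the lock frees the nozzle and a damped ejector pushes it 25 mm out in under 1 s, while the sleeve is held back
- flange (a point): on the coupler axis, in the front face of the red sleeve's flange (moves with the sleeve; 8 mm behind the mouth when home). Flange: disc 68 mm across, 8 mm thick, at the sleeve's front end; behind it the sleeve is 40 mm across, 34 mm long. Free above and in front: hook its front face from above, or pinch its rim
- nozzle: loose blow-off nozzle, 184 mm long, 0.16 kg, along its own x, tail to -x. Origin on its axis. Along x (mm): -69 to -57 steel collar, 17 across, inside the coupler; to -32 neck, 8; to -18 brass hex, 24 across flats; to 65 orange handle, 24 across; to 109 thin tube, 10; to 115 rubber tip, 13. Centre of mass near x = 10
- handle (a point): on the nozzle's axis, at its origin; a good place to grip it from above. 35 mm in front of the mouth while locked, 60 mm once popped out. The collar is then still 9 mm inside the mouth: draw the nozzle at least 12 mm further along the axis before lifting it
- nozzle_tail (a point): centre of the tail end of the nozzle
- nozzle_tip (a point): centre of the rubber tip of the nozzle
- tool_tray: fixed blue open tray, 100 x 240 mm outside (long along its own y), 28 mm high, walls and floor 5 mm thick, empty. Origin under its centre, on the table. The nozzle goes here; either end may point either way
- marker_tray: fixed grey tray of the same size, with three markers in it; the two trays may have changed places. Origin under its centre
- cup: clear plastic water cup, 72 mm across, 85 mm high; bystander, origin in its underside
- ink: glass ink jar with black lid, 56 mm across, 85 mm high; bystander, origin in its underside
- palette: white saucer-like palette, 100 mm across, 14 mm high; bystander, origin in its underside
- palette_knife: spatula-like palette knife, 200 mm long; bystander, origin in its underside
- marker1: white square-bodied marker with black cap, 18 x 130 x 18 mm, loose in the grey tray; bystander, origin in its underside
- marker2: white square-bodied marker with red cap, 18 x 130 x 18 mm, loose in the grey tray; bystander, origin in its underside
- marker3: white square-bodied marker with green cap, 18 x 130 x 18 mm, loose in the grey tray; bystander, origin in its underside
Not all that is in view belongs to the job. There is more than one size of the nozzle; the job needs the largest.

How it is judged:
On the way, in this order (a step that is already met when the one before it is completed fails the run):
1. the sleeve is held back (9 mm or more) and the nozzle has popped out of the lock (18 mm or more) (value of joint sleeve above 0.009 m and x of nozzle in the frame of mouth above 0.053 m), for 0.05 s.
2. the sleeve is let go and has snapped home (value of joint sleeve below 0.002 m and contact force between anything else and sleeve below 0.2 N), for 0.1 s.
At the end, for the whole second after the job is handed in: The nozzle lies at rest in the blue tray: both its ends inside the walls seen from above (within 45 mm across and 115 mm along of the tray's centre) and lower than 26 mm above the table; the red sleeve is home (within 2 mm) (x of nozzle_tail in the frame of tool_tray between -0.045 and 0.045 m and y of nozzle_tail in the frame of tool_tray between -0.115 and 0.115 m and x of nozzle_tip in the frame of tool_tray between -0.045 and 0.045 m and y of nozzle_tip in the frame of tool_tray between -0.115 and 0.115 m and z of each of nozzle_tail, nozzle_tip in the frame of tool_tray below 0.026 m and linear speed of nozzle below 0.02 m/s and angular speed of nozzle below 0.3 rad/s and value of joint sleeve below 0.002 m); the robot touches nothing.
It fails at once if a bystander (cup, ink jar, palette, palette knife) is pushed more than 30 mm (distance of any of cup, ink, palette, palette_knife from where it was at the start of the episode above 0.03 m).
It fails at once if a marker is pushed more than 30 mm (distance of any of marker1, marker2, marker3 from where it was at the start of the episode above 0.03 m).
It fails at once if the cup or the ink jar is tipped over (angle between any of cup, ink's own z axis and vertical above 0.6 rad).
It fails at once if the nozzle is dropped or flung (faster than 0.7 m/s while the robot is not touching it) (linear speed of nozzle above 0.7 m/s and contact force between each of the arm, the fingers and nozzle below 0.05 N).
It also fails if it takes over 45 s, if anything falls off the work surface, if the arm or the gripper's body presses on something with over 40 N, if the wrist force passes 120 N, or if a joint passes its speed limit or range.

## Working session

There is one attempt and no reset: what is moved stays moved. The work goes in short steps, Python scripts to look and compute and a tool call to move; the robot and the scene stay as the last step left them, time stands still between calls to the robot, and variables do not carry over. Pictures are saved under pics/ and viewed, and the job is handed in when it is done.

Besides the shell and the picture viewer there is one more tool, called after ">>>" as name(argument=value, ...) on one line, values as JSON. drive_tool: Moves the arm, as the interface text tells. Its arguments: {"type":"object","properties":{"series":{"type":"array","items":{"type":"array","items":{"type":"array","items":{"type":"number"}}}}},"required":["series"]}

```bash
mkdir -p pics; ls; python3 - <<'E'
from bench import robot
import cv2,numpy as np
print(robot.get_obs())
for n in ["top","side","wrist"]:
    s=robot.snapshot(n); cv2.imwrite(f"pics/{n}0.png",s["img"]); np.savez(f"pics/{n}0.npz",**s)
    print(n,s["vertical_fov"],s["cx"],s["cy"],s["rvec"],s["tvec"])
E
```

```text
pics
{'time': 0.0, 'joint_positions': array([-1.22408274e+00,  8.79468648e-02,  1.37223523e+00, -3.19910279e-05,
        1.68357983e+00, -1.03126171e-01]), 'qvel': array([ 0.00025912,  0.00041906,  0.0005019 ,  0.00077312,  0.00054453,
       -0.00231607]), 'joint_torque': array([-7.77727873e-04, -3.40186930e+01, -3.02426684e+01,  7.14186486e-02,
        3.29769740e-02, -1.60724262e-04]), 'tool_pos': array([ 0.23891401, -0.49471806,  0.17041835]), 'ee_rot': array([-3.13943164e+00, -1.91685332e-04,  4.49835985e-01]), 'wrist_force': array([ 0.07344432, -0.08621733, -0.29126444]), 'wrist_torque': array([-0.01386902, -0.01900246,  0.00537851]), 'width': 0.0939342769634439}
top 43.67020297663068 280.14751275951755 214.25723519171802 [ 2.15300254 -2.18011171  0.11644869] [0.03131755 0.61005235 1.37078206]
side 47.926170383869994 280.56108603870905 212.10566072401915 [ 0.23474672 -2.76347385  1.26495481] [0.61052684 0.09566467 0.93094878]
wrist 65.70646984690485 278.6691596524882 210.71301799888673 [-2.47356444  1.55102879  0.20238647] [-0.54945596 -0.02875536  0.39033076]
```

View pics/top0.png

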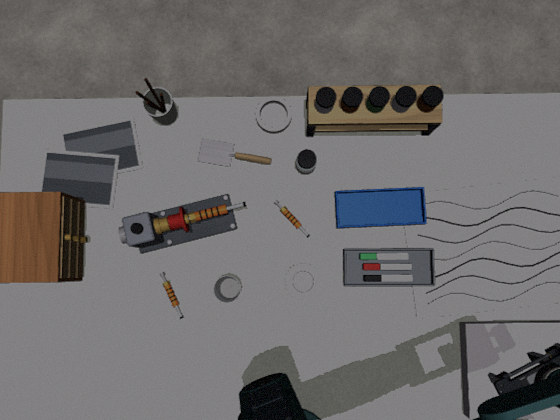

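View pics/side0.png

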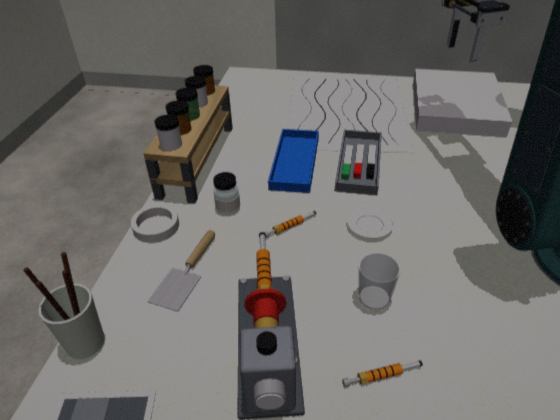

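View pics/wrist0.png

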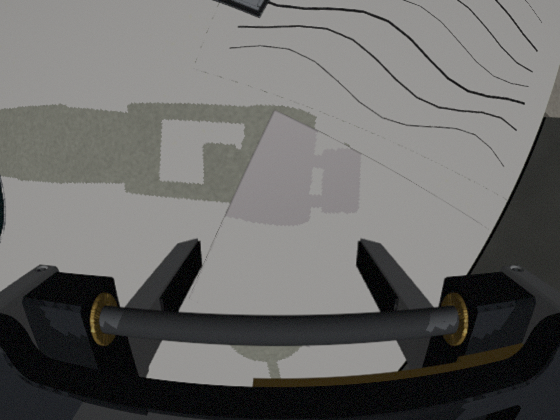

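The top view shows the coupler at about (175,220) with its nozzle pointing right, tip at (243,205). The blue tray is at (380,207), the grey tray at (388,267), and the loose decoy nozzles at (292,218) and (172,295). Next I measure these.

```bash
cat > h.py <<'E'
import numpy as np,cv2
def cloud(s):
    h,w=s["depth"].shape; f=h/2/np.tan(np.radians(float(s["vertical_fov"]))/2)
    v,u=np.mgrid[:h,:w]; d=s["depth"]
    P=np.stack([(u-s["cx"])/f*d,(v-s["cy"])/f*d,d],-1)
    R=cv2.Rodrigues(np.array(s["rvec"],float))[0]
    W=(P-s["tvec"])@R; W[d==0]=np.nan
    return W
def project(s,p):
    h=s["img"].shape[0]; f=h/2/np.tan(np.radians(float(s["vertical_fov"]))/2)
    K=np.array([[f,0,float(s["cx"])],[0,f,float(s["cy"])],[0,0,1]])
    return cv2.projectPoints(np.array(p,float).reshape(-1,1,3),np.array(s["rvec"],float),np.array(s["tvec"],float),K,None)[0][:,0]
E
python3 - <<'E'
from h import *
for n in ["top","side"]:
    s=np.load(f"pics/{n}0.npz"); W=cloud(s); hsv=cv2.cvtColor(s["img"],cv2.COLOR_BGR2HSV); H,S,V=[hsv[...,i].astype(int) for i in range(3)]
    z=W[...,2]
    print(n,"table z med",np.nanmedian(z))
    blue=(H>100)&(H<130)&(S>120)&(V>40)
    P=W[blue&(abs(z)<.05)]; print("blue",len(P),np.percentile(P,[1,50,99],axis=0).round(3))
    top=P[(P[:,2]>.022)]; r=cv2.minAreaRect((top[:,:2]*1000).astype(np.float32)); print("rim rect",r)
    r=cv2.minAreaRect((P[:,:2]*1000).astype(np.float32)); print("all rect",r)
    red=((H<6)|(H>174))&(S>150)&(V>60)&(z>.04); P=W[red]; print("red",len(P),np.nanpercentile(P,[1,50,99],axis=0).round(3))
    Wx=W
    org=(H>=7)&(H<25)&(S>150)&(V>80)&(z>.06)&(z<.12)&(W[...,1]<.4)
    P=W[org]; print("orange",len(P),np.nanpercentile(P,[1,50,99],axis=0).round(3))
    m=np.nanmean(P,0); u,sv,vt=np.linalg.svd(P[:,:2]-m[:2]); print("axis",m,vt[0],np.degrees(np.arctan2(vt[0,1],vt[0,0])))
    img=cv2.resize(s["img"][150:330,90:330] if n=="top" else s["img"][200:420,190:430],None,fx=3,fy=3 if n=="top" else 2.5,interpolation=cv2.INTER_CUBIC); cv2.imwrite(f"pics/{n}crop.png",cv2.convertScaleAbs(img,alpha=1.6))
E
```

```text
top table z med 0.0015013452442486012
blue 3218 [[ 0.577 -0.364 -0.   ]
 [ 0.629 -0.247  0.008]
 [ 0.677 -0.128  0.034]]
rim rect ((627.4417724609375, -246.4154052734375), (100.21954345703125, 239.955322265625), 1.9531261920928955)
all rect ((628.3426513671875, -246.1743621826172), (102.34403991699219, 239.98243713378906), 2.281118392944336)
red 245 [[0.568 0.263 0.093]
 [0.589 0.286 0.105]
 [0.619 0.309 0.122]]
orange 260 [[0.568 0.162 0.089]
 [0.609 0.207 0.097]
 [0.629 0.341 0.108]]
axis [0.60775734 0.21678171 0.09715566] [ 0.21236959 -0.97718942] -77.73874744236238
side table z med -0.0006437286528403167
blue 2451 [[ 0.577 -0.364  0.002]
 [ 0.63  -0.241  0.006]
 [ 0.677 -0.123  0.029]]
rim rect ((628.1954956054688, -243.470458984375), (99.70364379882812, 244.3855743408203), 1.9366800785064697)
all rect ((628.9638061523438, -266.1920471191406), (99.70364379882812, 291.2886047363281), 1.9366800785064697)
red 893 [[0.564 0.266 0.073]
 [0.591 0.282 0.103]
 [0.624 0.312 0.119]]
orange 629 [[0.57  0.165 0.089]
 [0.605 0.23  0.096]
 [0.629 0.326 0.104]]
axis [0.60244908 0.24123603 0.09626676] [-0.23875156  0.97108068] 103.8128681435217
```

```bash
python3 - <<'E'
import cv2
for n in("top","side"): print(cv2.imread(f"pics/{n}crop.png").shape)
E
```

```text
(540, 720, 3)
(550, 720, 3)
```

View pics/topcrop.png

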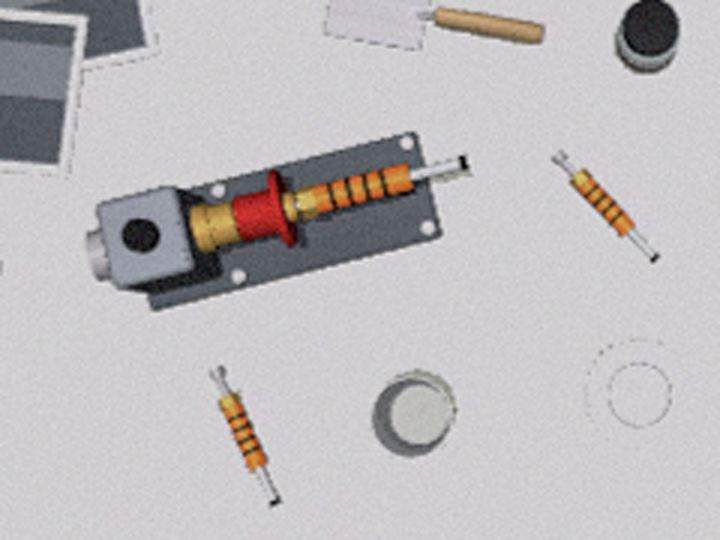

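View pics/sidecrop.png

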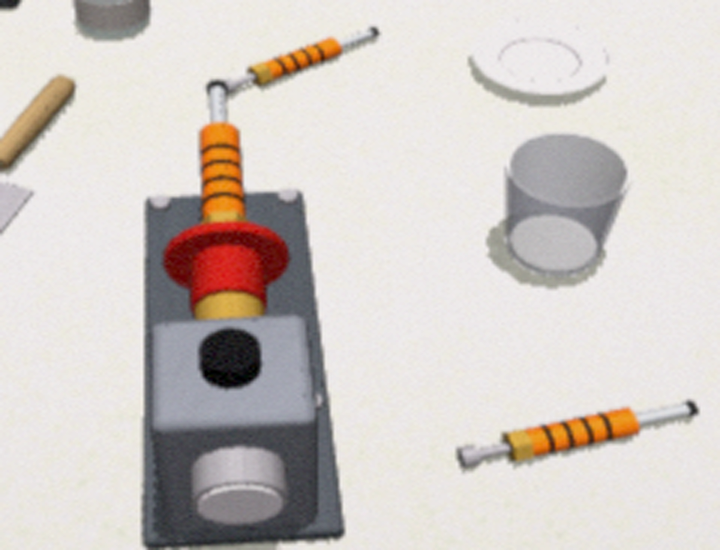

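```bash
python3 - <<'E'
from h import *
from scipy.optimize import least_squares
for n in ["top","side"]:
    s=np.load(f"pics/{n}0.npz"); W=cloud(s); hsv=cv2.cvtColor(s["img"],cv2.COLOR_BGR2HSV); H,S,V=[hsv[...,i].astype(int) for i in range(3)]
    z=W[...,2]
    reg=(abs(W[...,0]-.6)<.15)&(W[...,1]>.1)&(W[...,1]<.46)
    org=(H>=7)&(H<25)&(S>150)&(V>80)&(z>.06)&(z<.12)&reg&(W[...,1]<.245)
    P=W[org]
    # cylinder r=12, axis level at height z0
    def res(p):
        a,c,z0=p; nrm=np.array([-np.sin(a),np.cos(a)]); d=P[:,:2]@nrm-c
        return np.hypot(d,P[:,2]-z0)-.012
    a0=np.radians(-77.); nrm=np.array([-np.sin(a0),np.cos(a0)])
    r=least_squares(res,[a0,P[:,:2].mean(0)@nrm,.085],loss="soft_l1",f_scale=.001)
    a,c,z0=r.x; print(n,"cyl yaw",np.degrees(a),c,z0,"rms",np.sqrt(np.mean(r.fun**2)))
    ax=np.array([np.cos(a),np.sin(a)]); nr=np.array([-np.sin(a),np.cos(a)])
    t=P[:,:2]@ax
    red=((H<6)|(H>174))&(S>150)&(V>60)&(z>.06)&reg; Q=W[red]
    tq=Q[:,:2]@ax; d=Q[:,:2]@nr-c; rad=np.hypot(d,Q[:,2]-.085)
    print("orange t",np.percentile(t,[1,99]),"flange t",np.percentile(tq[rad>.026],[2,50,98]),"maxrad",np.percentile(rad,98),"sleeve t",np.percentile(tq[rad<.024],[2,98]))
    pl=(abs(z-.012)<.005)&reg&(V<110)&(S<90); B=W[pl]; rr=cv2.minAreaRect((B[:,:2]*1000).astype(np.float32)); print("plate",rr, np.percentile(B[:,:2]@ax,[.5,99.5]),np.percentile(B[:,:2]@nr-c,[.5,99.5]))
    bl=(z>.10)&(abs(W[...,2]-.14)<.03)&reg;C=W[bl]; print("block t",np.percentile(C[:,:2]@ax,[1,99]),np.percentile(C[:,:2]@nr-c,[1,99]))
    for nm,k in(("tip range",(z>.07)&(z<.1)&reg),):
        C=W[k]; q=abs(C[:,:2]@nr-c)<.012; print(nm,np.percentile(C[q][:,:2]@ax,[99.5]), np.max(C[q][:,:2]@ax))
E
```

```text
top cyl yaw -76.67050117157558 0.6415975165151938 0.0867005619814285 rms 0.0022741258623009478
orange t [-0.0973662  -0.01532303] flange t [-0.14623319 -0.126442   -0.12276384] maxrad 0.038406342423793274 sleeve t [-0.16344195 -0.13355939]
plate ((648.9005737304688, 318.93194580078125), (311.10931396484375, 283.7103576660156), 31.70404052734375) [-0.2707279 -0.0051042] [-0.05128194  0.04956467]
block t [-0.27234574 -0.122753  ] [-0.0387391   0.03463118]
tip range [0.03543437] 0.0362741732692585
side cyl yaw -76.13576747935814 0.6431067972339349 0.08458356414893595 rms 0.0008378069680754372
orange t [-0.09388777 -0.01128819] flange t [-0.12746717 -0.1252264  -0.11915902] maxrad 0.03413029954479372 sleeve t [-0.1599557  -0.12510761]
plate ((556.8772583007812, 277.308349609375), (171.98321533203125, 271.1822509765625), 13.81678581237793) [-0.2704954  -0.00294849] [-0.11680422  0.04970452]
block t [-0.26759699 -0.12103817] [-0.03643674  0.03665364]
tip range [0.03877493] 0.04055291337481985
```

```bash
cat >> h.py <<'E'
A=np.radians(-76.4); AX=np.array([np.cos(A),np.sin(A)]); NR=np.array([-np.sin(A),np.cos(A)])
MOUTH=-.1125*AX+.6423*NR
def air(x,y=0,z=.085): return np.r_[MOUTH+x*AX+y*NR,z]
E
python3 - <<'E'
from h import *
print("mouth",MOUTH)
s=np.load("pics/wrist0.npz");R=cv2.Rodrigues(s["rvec"])[0];print("wristcam",-R.T@s["tvec"],R[2])
for n in ["top","side"]:
    s=np.load(f"pics/{n}0.npz"); im=s["img"].copy()
    th=np.linspace(0,2*np.pi,60)
    L=[[air(-.008,.034*np.cos(t),.085+.034*np.sin(t)) for t in th],[air(x,y,.012) for x,y in[(-.16,-.05),(.11,-.05),(.11,.05),(-.16,.05),(-.16,-.05)]],
       [air(0),air(.150)],[air(.017,y,.085) for y in(-.012,.012)],[air(.1,y,.085) for y in(-.012,.012)],[air(.1,y,.085) for y in(-.012,.012)]]
    c=np.array([.628,-.246]);b=np.radians(2);ex=np.array([np.cos(b),np.sin(b)]);ey=np.array([-np.sin(b),np.cos(b)])
    L.append([np.r_[c+i*.05*ex+j*.12*ey,.028] for i,j in[(1,1),(1,-1),(-1,-1),(-1,1),(1,1)]])
    im=cv2.resize(im,None,fx=3,fy=3,interpolation=cv2.INTER_CUBIC)
    for l in L: cv2.polylines(im,[((project(s,l)+.5)*3).astype(np.int32)],False,(0,255,0),1)
    im=im[450:870,330:1100] if n=="top" else im[380:1260:,570:1300][:,:]
    cv2.imwrite(f"pics/{n}ov.png",cv2.resize(im,None,fx=1 if n=="top" else .68,fy=1 if n=="top" else .68))
    W=cloud(s)
    k=(W[...,2]>.04)&(W[...,0]>.5)&(W[...,0]<.9)&(W[...,1]<0)&(W[...,1]>-.45); P=W[k]; print(n,"tall near tray: minx",np.percentile(P,[0.5,50,99.5],axis=0).round(3))
    k2=k&(W[...,0]<.76);P=W[k2];print(len(P),np.percentile(P,[2,98],axis=0).round(3) if len(P) else 0)
E
```

```text
mouth [0.59783706 0.26037739]
wristcam [ 0.30335187 -0.46470885  0.38354941] [-0.22859832 -0.10783239 -0.96753035]
top tall near tray: minx [[ 0.726 -0.388  0.046]
 [ 0.855 -0.207  0.133]
 [ 0.899 -0.026  0.199]]
317 [[ 0.723 -0.071  0.044]
 [ 0.759 -0.021  0.092]]
side tall near tray: minx [[ 0.727 -0.382  0.042]
 [ 0.856 -0.138  0.129]
 [ 0.899 -0.018  0.193]]
516 [[ 0.724 -0.065  0.041]
 [ 0.759 -0.017  0.086]]
```

View pics/topov.png

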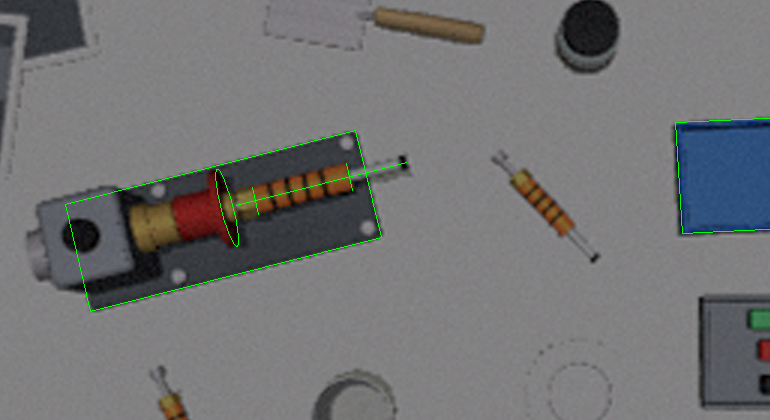

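View pics/sideov.png

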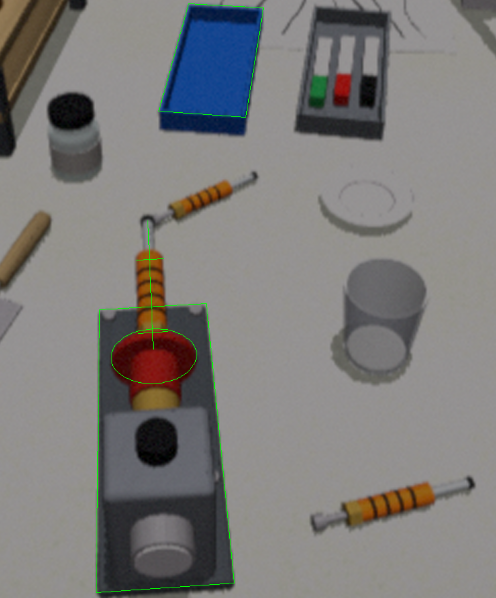

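```bash
cat >> h.py <<'E'
from scipy.spatial.transform import Rotation as Ro
def rel(obs,pos,yaw):
    R0=Ro.from_euler("xyz",obs["ee_rot"]); R1=Ro.from_euler("xyz",[np.pi,0,yaw])
    return (R0.inv()*R1).as_rotvec().round(4), (R0.inv().apply(np.array(pos)-obs["tool_pos"])*100).round(2)
YAW=A+np.pi
def toair(p): d=np.array(p[:2])-MOUTH; return np.r_[d@AX,d@NR,p[2]]
E
python3 - <<'E'
from h import *
from bench import robot
o=robot.get_obs(); print(air(.006,0,.2),rel(o,air(.01,0,.2),YAW))
E
```

```text
[0.59924792 0.25454563 0.2       ] (array([-1.4000e-03, -1.3000e-03, -1.3583e+00]), array([ 64.94, -51.43,  -2.84]))
```

>>> drive_tool(series=[[[0, 0, -0.07, 3.4, -2.7, -1.5, 45], [0, 0, -0.14, 6.8, -5.4, -2.8, 45], [0, 0, -0.21, 10.2, -8.1, -2.8, 45], [0, 0, -0.28, 13.6, -10.8, -2.8, 45], [0, 0, -0.35, 17, -13.5, -2.8, 45], [0, 0, -0.42, 20.4, -16.2, -2.8, 45], [0, 0, -0.49, 23.8, -18.9, -2.8, 45], [0, 0, -0.56, 27.2, -21.6, -2.8, 45], [0, 0, -0.63, 30.6, -24.3, -2.8, 45], [0, 0, -0.7, 34, -27, -2.8, 45], [0, 0, -0.77, 37.4, -29.7, -2.8, 45], [0, 0, -0.84, 40.8, -32.4, -2.8, 45], [0, 0, -0.91, 44.2, -35.1, -2.8, 45], [0, 0, -0.98, 47.6, -37.8, -2.8, 45], [0, 0, -1.06, 51, -40.5, -2.8, 45], [0, 0, -1.14, 54.4, -43.2, -2.8, 45], [0, 0, -1.22, 58, -46, -2.8, 45], [0, 0, -1.3, 61.5, -48.8, -2.8, 45], [0, 0, -1.358, 64.9, -51.4, -2.8, 45], [0, 0, -1.358, 64.9, -51.4, -2.8, 45]]])

```text
time: 2.15
tool_pos: [0.6003, 0.2546, 0.196]
ee_rot: [-3.137, -0.003, 1.814]
wrist_force: [-0.5, -0.0, 1.0]
width: 0.0423
```

```bash
python3 - <<'E'
from h import *
from bench import robot
s=robot.snapshot("wrist"); cv2.imwrite("pics/w1.png",cv2.convertScaleAbs(s["img"],alpha=1.5)); np.savez("pics/w1.npz",**s)
s2=robot.snapshot("side"); cv2.imwrite("pics/s1.png",cv2.resize(s2["img"][100:400,150:450],None,fx=2,fy=2))
o=robot.get_obs(); print(o["time"],o["tool_pos"],o["ee_rot"],o["width"],toair(o["tool_pos"]),o["wrist_force"])
print(rel(o,air(.008,0,.08),YAW))
E
```

```text
2.25 [0.59956945 0.25058474 0.19799133] [-3.13846146e+00 -9.14180930e-04  1.80874844e+00] 0.04245202596224718 [ 0.00992544 -0.00061885  0.19799133] [ 0.79876499 -0.29283994 -0.1308999 ]
(array([-0.0031, -0.0009,  0.0006]), array([ 0.18,  0.1 , 11.8 ]))
```

View pics/w1.png

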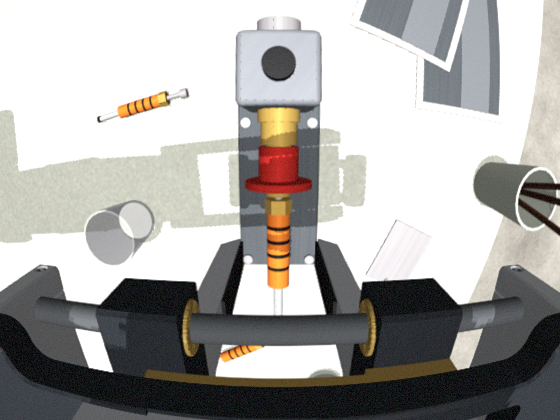

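View pics/s1.png

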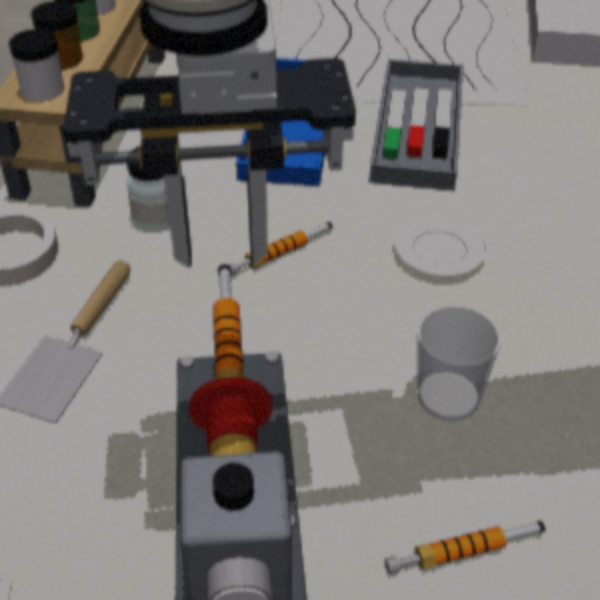

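The fingers straddle the axis symmetrically, with the nozzle at u=279 and the fingers at 240 and 318. The flange at (279,184) is ahead of them. I descend.

>>> drive_tool(series=[[[-0.003, 0, 0, 0.1, 0.05, 3, 45], [-0.003, 0, 0, 0.1, 0.1, 6, 45], [-0.003, 0, 0, 0.1, 0.1, 8.5, 45], [-0.003, 0, 0, 0.1, 0.1, 10.5, 45], [-0.003, 0, 0, 0.1, 0.1, 11.7, 45], [-0.003, 0, 0, 0.1, 0.1, 11.7, 45], [-0.003, 0, 0, 0.1, 0.1, 11.7, 45]]])

```text
time: 2.95
tool_pos: [0.6004, 0.2512, 0.0823]
ee_rot: [3.14, -0.001, 1.808]
wrist_force: [0.0, -0.1, 0.6]
width: 0.0425
```

```bash
python3 - <<'E'
from h import *
from bench import robot
s=robot.snapshot("wrist"); cv2.imwrite("pics/w2.png",cv2.convertScaleAbs(s["img"],alpha=1.5))
o=robot.get_obs(); print(o["time"],o["tool_pos"],o["ee_rot"],o["width"],toair(o["tool_pos"]),o["wrist_force"])
print(rel(o,air(-.014,0,.08),YAW))
E
```

```text
3.0 [0.60084013 0.25159001 0.08295181] [ 3.13874014e+00 -1.06287515e-03  1.80800805e+00] 0.0428159299888715 [0.00924714 0.00085258 0.08295181] [-0.19270885 -0.11728045 -0.00633253]
(array([ 0.0029, -0.0011, -0.0002]), array([ 2.32, -0.09,  0.3 ]))
```

View pics/w2.png

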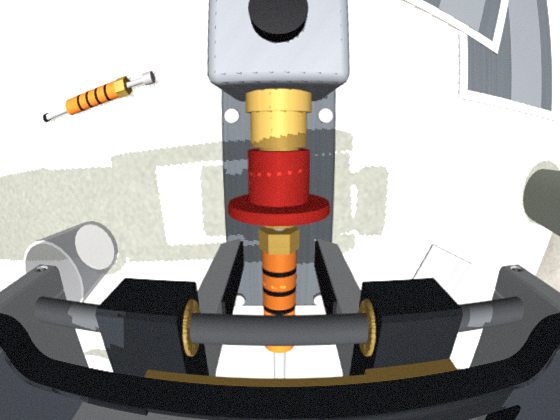

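The fingers stand in front of the flange on both sides of the hex, with about 9 mm of gap left. I push back in stages.

>>> drive_tool(series=[[[0.003, 0, 0, 0.4, 0, 0.2, 45], [0.003, 0, 0, 0.7, 0, 0.2, 45], [0.003, 0, 0, 0.9, 0, 0.2, 45], [0.003, 0, 0, 1.1, 0, 0.2, 45], [0.003, 0, 0, 1.3, 0, 0.2, 45], [0.003, 0, 0, 1.3, 0, 0.2, 45]]])

```text
time: 3.6
tool_pos: [0.5976, 0.2646, 0.0809]
ee_rot: [-3.141, -0.001, 1.808]
wrist_force: [0.3, -0.4, 0.4]
width: 0.0425
```

```bash
python3 - <<'E'
from h import *
from bench import robot
s=robot.snapshot("wrist"); cv2.imwrite("pics/w3.png",cv2.convertScaleAbs(s["img"],alpha=1.5))
o=robot.get_obs(); print(o["time"],toair(o["tool_pos"]),o["ee_rot"],o["width"],o["wrist_force"], "axial",o["wrist_force"][:2]@AX)
E
```

```text
3.65 [-0.00396903  0.00081287  0.08086989] [-3.14126378e+00 -9.71285941e-04  1.80839874e+00] 0.042206991714383635 [ 1.06819237 -0.56308659  0.25604261] axial 0.7984752186971427
```

View pics/w3.png

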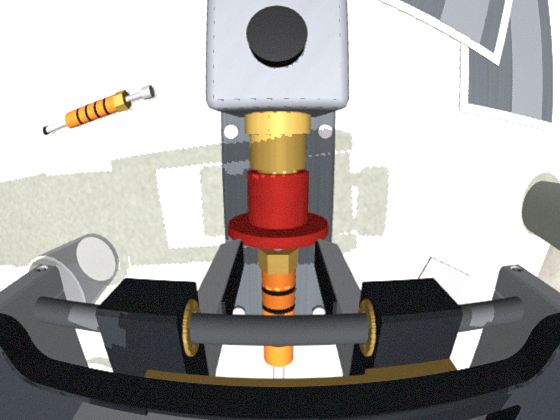

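No contact yet, so I continue.

>>> drive_tool(series=[[[0, 0, 0, 0.3, 0, 0, 45], [0, 0, 0, 0.6, 0, 0, 45], [0, 0, 0, 0.8, 0, 0, 45], [0, 0, 0, 0.8, 0, 0, 45]]])

```text
time: 4.05
tool_pos: [0.5957, 0.2726, 0.0808]
ee_rot: [-3.141, -0.001, 1.809]
wrist_force: [0.2, -0.3, -0.2]
width: 0.0424
```

```bash
python3 - <<'E'
from h import *
from bench import robot
s=robot.snapshot("wrist"); cv2.imwrite("pics/w4.png",cv2.convertScaleAbs(s["img"],alpha=1.5))
o=robot.get_obs(); print(o["time"],toair(o["tool_pos"]),o["ee_rot"],o["width"],o["wrist_force"], "axial",o["wrist_force"][:2]@AX)
E
```

```text
4.1 [-0.01213931  0.0007761   0.08086639] [-3.14124447e+00 -9.20355862e-04  1.80866353e+00] 0.04226474884108922 [-0.54543698 -0.36072636 -0.46769737] axial 0.22235675337447391
```

View pics/w4.png

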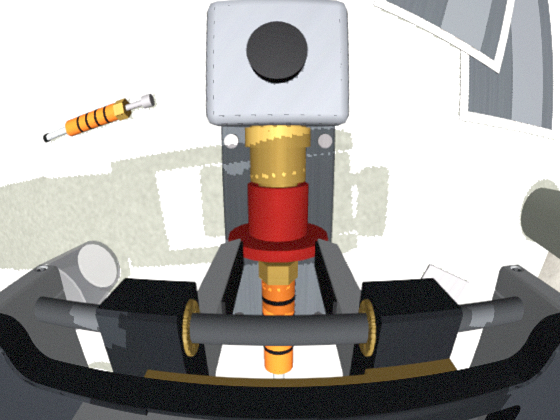

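There is still no contact although the model says there should be. Before pushing further I measure the flange and fingers with the wrist depth.

```bash
cat >> h.py <<'E'
def fcloud(s):
    h,w=s["depth"].shape; f=h/2/np.tan(np.radians(float(s["vertical_fov"]))/2)
    v,u=np.mgrid[:h,:w]; x=u-s["cx"]; y=v-s["cy"]; r=np.hypot(x,y)+1e-9; th=r/f; k=np.tan(th)/r; d=s["depth"]
    P=np.stack([x*k*d,y*k*d,d],-1); R=cv2.Rodrigues(np.array(s["rvec"],float))[0]
    W=(P-s["tvec"])@R; W[d==0]=np.nan; return W
def fproj(s,p):
    R=cv2.Rodrigues(np.array(s["rvec"],float))[0]; P=np.atleast_2d(p)@R.T+s["tvec"]
    f=210/np.tan(np.radians(float(s["vertical_fov"]))/2); rr=np.hypot(P[:,0],P[:,1]); th=np.arctan2(rr,P[:,2])
    return np.c_[s["cx"]+f*th*P[:,0]/rr,s["cy"]+f*th*P[:,1]/rr]
E
python3 - <<'E'
from h import *
from bench import robot
s=robot.snapshot("wrist"); o=robot.get_obs(); W=fcloud(s)
print("tcp px",fproj(s,o["tool_pos"]), "air",toair(o["tool_pos"]))
hsv=cv2.cvtColor(s["img"],cv2.COLOR_BGR2HSV); H,S,V=[hsv[...,i].astype(int) for i in range(3)]
B=np.stack([(W[...,:2]-MOUTH)@AX,(W[...,:2]-MOUTH)@NR,W[...,2]],-1)
red=((H<6)|(H>174))&(S>150)&(V>40)&(B[...,2]>.05)
P=B[red]; rad=np.hypot(P[:,1],P[:,2]-.085)
print("red flange pts x",np.percentile(P[rad>.026][:,0],[1,20,50,80,99]).round(4),"rad max",np.percentile(rad,98),"y",np.percentile(P[:,1],[1,99]))
for u,v in[(235,243),(240,243),(238,248),(225,250),(320,243),(225,270),(215,300),(330,260),(279,232),(279,268),(260,250)]: print(u,v,B[v,u].round(4),s["img"][v,u])
s=robot.snapshot("side"); cv2.imwrite("pics/s4.png",cv2.resize(s["img"][180:400,170:400],None,fx=2.7,fy=2.7,interpolation=cv2.INTER_CUBIC))
E
```

```text
tcp px [[281.44280839 234.30893616]] air [-0.01201169  0.00077736  0.08084115]
red flange pts x [-0.0156 -0.0152 -0.0143 -0.0106 -0.0079] rad max 0.03467333159078638 y [-0.03109989  0.02744535]
235 243 [-0.0211 -0.0256  0.1233] [74 73 73]
240 243 [-0.0194 -0.0234  0.1188] [26 27 26]
238 248 [-0.0194 -0.0236  0.1268] [42 42 41]
225 250 [-0.0206 -0.0298  0.133 ] [73 72 71]
320 243 [-0.0208  0.0222  0.1224] [76 75 73]
225 270 [-0.0204 -0.0259  0.158 ] [76 76 74]
215 300 [-0.0207 -0.0254  0.1863] [72 70 70]
330 260 [-0.0208  0.0244  0.1468] [75 73 71]
279 232 [-0.0214 -0.0009  0.1041] [ 26  32 132]
279 268 [ 0.006  -0.0009  0.0973] [ 57 112 137]
260 250 [-0.0145 -0.012   0.117 ] [ 20  21 118]
```

View pics/s4.png

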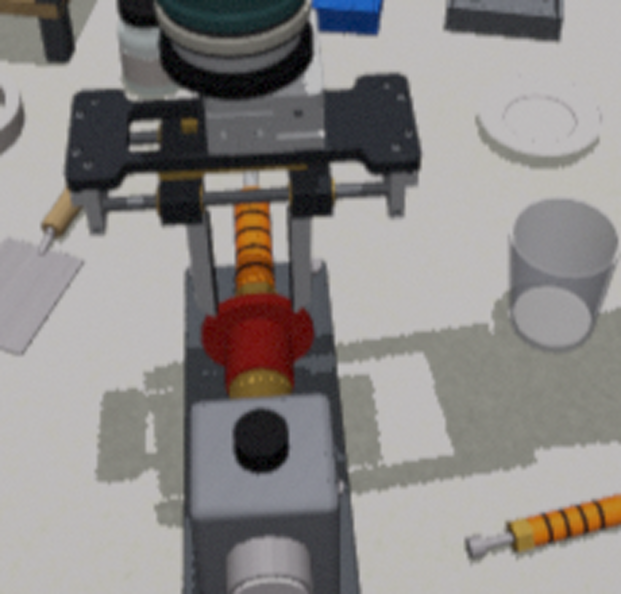

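The images show both finger ends overlapping the flange's top rim, with no force and the flange still at home. I check where the fingertips really are relative to the reported TCP.

```bash
python3 - <<'E'
from h import *
from bench import robot
for f,nm in(("pics/wrist0.npz","wrist0"),("pics/w1.npz","w1")):
    s=np.load(f); W=fcloud(s)
    if nm=="wrist0": tp=np.array([.2389,-.4947,.1704]); yaw=.4498
    else: tp=np.array([.59957,.25058,.19799]); yaw=1.8087
    R=Ro.from_euler("xyz",[np.pi,0,yaw]); T=R.inv().apply((W-tp).reshape(-1,3)).reshape(W.shape)
    k=(T[...,2]<.02)&(T[...,2]>-.07)&(abs(T[...,1])<.07)&(abs(T[...,0])<.04)
    P=T[k]; print(nm,len(P),np.percentile(P,[0.5,5,50,95,99.5],axis=0).round(4))
    v,u=np.where(k); i=np.argsort(-P[:,2])[:8]; print(np.c_[u[i],v[i]],P[i].round(4))
E
```

```text
wrist0 1985 [[-0.01   -0.0579 -0.0698]
 [-0.0083 -0.0553 -0.0687]
 [ 0.0058  0.0472 -0.055 ]
 [ 0.0078  0.0565 -0.037 ]
 [ 0.0081  0.0591 -0.0344]]
[[356 257]
 [201 256]
 [360 240]
 [361 239]
 [356 258]
 [200 242]
 [357 242]
 [200 247]] [[-0.0048  0.0476 -0.0337]
 [-0.0043 -0.0466 -0.0339]
 [ 0.0062  0.0492 -0.0339]
 [ 0.0069  0.0498 -0.0339]
 [-0.0054  0.0476 -0.0341]
 [ 0.0049 -0.0465 -0.0341]
 [ 0.0051  0.0474 -0.0341]
 [ 0.0017 -0.0467 -0.0342]]
w1 1640 [[-0.0051 -0.0329 -0.0699]
 [-0.0028 -0.0309 -0.0687]
 [ 0.0118 -0.0208 -0.0547]
 [ 0.0126  0.0309 -0.0361]
 [ 0.0129  0.0329 -0.032 ]]
[[314 265]
 [317 241]
 [240 241]
 [315 241]
 [316 241]
 [244 265]
 [241 241]
 [242 241]] [[-0.0051  0.0214 -0.0305]
 [ 0.0106  0.0225 -0.0311]
 [ 0.0103 -0.023  -0.0312]
 [ 0.0107  0.0212 -0.0313]
 [ 0.0108  0.0218 -0.0315]
 [-0.005  -0.021  -0.0316]
 [ 0.0105 -0.0223 -0.0317]
 [ 0.0106 -0.0217 -0.0319]]
```

```bash
python3 - <<'E'
from h import *
from bench import robot
s=robot.snapshot("side"); o=robot.get_obs(); W=cloud(s); np.savez("pics/s5.npz",**s)
B=np.stack([(W[...,:2]-MOUTH)@AX,(W[...,:2]-MOUTH)@NR,W[...,2]],-1)
sl=s["img"]
for v in range(255,310,4):
    print(v,[ (u,B[v,u].round(3).tolist(),sl[v,u].tolist()) for u in (248,)],)
print(project(s,[air(-.012,y,.081) for y in(.027,-.027)]),project(s,[air(-.012,y,.119) for y in(.027,-.027)]))
im=cv2.resize(sl[265:325,225:305],None,fx=9,fy=9,interpolation=cv2.INTER_NEAREST); cv2.imwrite("pics/s5.png",im)
E
```

```text
255 [(248, [-0.04, 0.018, 0.226], [70, 71, 70])]
259 [(248, [0.169, 0.032, 0.0], [177, 178, 179])]
263 [(248, [0.159, 0.032, -0.0], [147, 151, 152])]
267 [(248, [-0.007, 0.022, 0.167], [117, 117, 118])]
271 [(248, [-0.014, 0.022, 0.165], [78, 80, 81])]
275 [(248, [-0.021, 0.022, 0.165], [54, 57, 56])]
279 [(248, [-0.021, 0.023, 0.155], [48, 46, 44])]
283 [(248, [-0.02, 0.024, 0.145], [66, 62, 65])]
287 [(248, [-0.023, 0.024, 0.139], [84, 80, 81])]
291 [(248, [-0.022, 0.025, 0.13], [96, 93, 94])]
295 [(248, [-0.022, 0.025, 0.12], [92, 90, 92])]
299 [(248, [-0.018, 0.026, 0.105], [7, 8, 88])]
303 [(248, [-0.019, 0.027, 0.096], [18, 21, 88])]
307 [(248, [-0.016, 0.028, 0.083], [16, 21, 88])]
[[248.42952506 305.68365315]
 [281.79213727 303.68869519]] [[246.84824701 290.39491853]
 [281.33123921 288.36748966]]
```

View pics/s5.png

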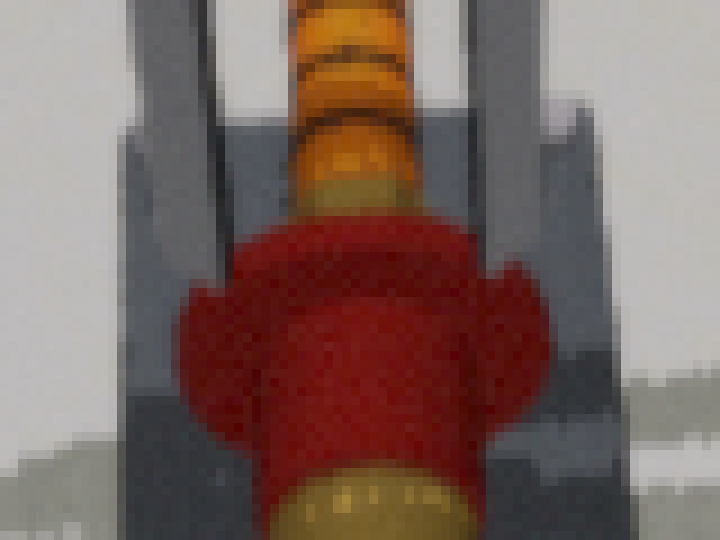

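Both cameras agree that the fingers physically end about 33 mm short of the reported TCP. The wrist depth at the start, over bare table, shows them ending at tool z = -34 mm, and the side view shows the tips at z ≈ 0.115 with the TCP at 0.081. So the tips passed over the rim. I'll treat the real tip as TCP + 32 mm in height, back off forward, go deeper and look again.

>>> drive_tool(series=[[[0, 0, 0, -1.2, 0, 0, 45], [0, 0, 0, -2.4, 0, 0, 45], [0, 0, 0, -2.4, 0, 0, 45], [0, 0, 0, -2.4, 0.05, 0.8, 45], [0, 0, 0, -2.4, 0.05, 1.6, 45], [0, 0, 0, -2.4, 0.05, 2.3, 45], [0, 0, 0, -2.4, 0.05, 2.7, 45], [0, 0, 0, -2.4, 0.05, 2.7, 45]]])

```text
time: 5.05
tool_pos: [0.601, 0.249, 0.0523]
ee_rot: [-3.139, -0.001, 1.809]
wrist_force: [0.3, -0.6, 0.6]
width: 0.0421
```

```bash
python3 - <<'E'
from h import *
from bench import robot
s=robot.snapshot("side"); cv2.imwrite("pics/s6.png",cv2.resize(s["img"][180:400,170:400],None,fx=2.7,fy=2.7,interpolation=cv2.INTER_CUBIC))
s=robot.snapshot("wrist"); cv2.imwrite("pics/w6.png",cv2.convertScaleAbs(s["img"],alpha=1.5))
o=robot.get_obs(); print(o["time"],toair(o["tool_pos"]),o["ee_rot"],o["width"],o["wrist_force"], "axial",o["wrist_force"][:2]@AX)
E
```

```text
5.15 [0.01186869 0.00125975 0.05371841] [-3.14106157e+00 -9.37063717e-04  1.80862853e+00] 0.04208259203983017 [-0.85422657  0.20554715  0.83258457] axial -0.400648453928412
```

View pics/s6.png

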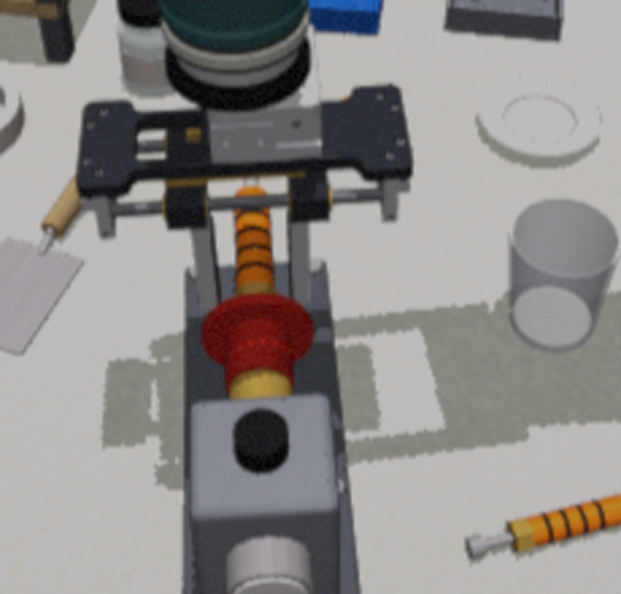

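View pics/w6.png

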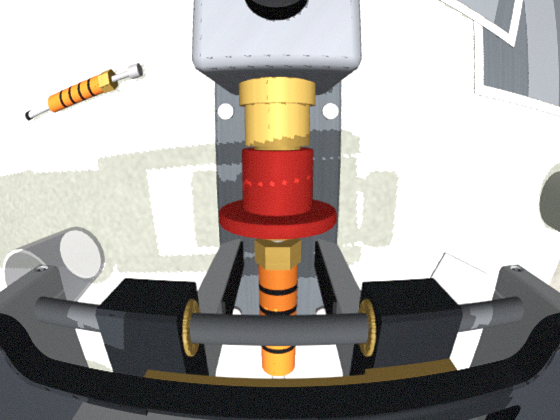

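The fingers now hang in front of the flange. I push back again.

>>> drive_tool(series=[[[0, 0, 0, 0.5, 0.05, 0, 45], [0, 0, 0, 0.9, 0.1, 0, 45], [0, 0, 0, 1.2, 0.1, 0, 45], [0, 0, 0, 1.4, 0.1, 0, 45], [0, 0, 0, 1.5, 0.1, 0, 45]]])

```text
time: 5.65
tool_pos: [0.6006, 0.2604, 0.0543]
ee_rot: [3.141, 0.006, 1.808]
wrist_force: [2.0, -7.7, 2.2]
width: 0.0424
```

```bash
python3 - <<'E'
from h import *
from bench import robot
o=robot.get_obs(); print(o["time"],toair(o["tool_pos"]),o["ee_rot"],o["width"],o["wrist_force"], "axial",o["wrist_force"][:2]@AX)
E
```

```text
5.65 [0.00064436 0.00265555 0.05429182] [3.1414721  0.00625416 1.80782102] 0.04244212669968524 [ 2.03245355 -7.68397406  2.19746157] axial 7.946438534097532
```

>>> drive_tool(series=[[[0, 0, 0, 0.6, -0.1, 0, 45], [0, 0, 0, 0.9, -0.2, 0, 45], [0, 0, 0, 1.2, -0.2, 0, 45], [0, 0, 0, 1.4, -0.2, 0, 45], [0, 0, 0, 1.4, -0.2, 0, 45], [0, 0, 0, 1.4, -0.2, 0, 45]]])

```text
time: 6.25
tool_pos: [0.5985, 0.2692, 0.0545]
ee_rot: [3.138, 0.015, 1.806]
wrist_force: [5.6, -9.9, -1.9]
width: 0.0427
```

```bash
python3 - <<'E'
from h import *
from bench import robot
s=robot.snapshot("side"); cv2.imwrite("pics/s7.png",cv2.resize(s["img"][180:400,170:400],None,fx=2.7,fy=2.7,interpolation=cv2.INTER_CUBIC))
s=robot.snapshot("wrist"); cv2.imwrite("pics/w7.png",cv2.convertScaleAbs(s["img"],alpha=1.5))
o=robot.get_obs(); print(o["time"],toair(o["tool_pos"]),o["ee_rot"],o["width"],o["wrist_force"], "axial",o["wrist_force"][:2]@AX)
W=fcloud(s);hsv=cv2.cvtColor(s["img"],cv2.COLOR_BGR2HSV); H,S,V=[hsv[...,i].astype(int) for i in range(3)]
B=np.stack([(W[...,:2]-MOUTH)@AX,(W[...,:2]-MOUTH)@NR,W[...,2]],-1)
red=((H<6)|(H>174))&(S>150)&(V>40)&(B[...,2]>.05)
P=B[red]; rad=np.hypot(P[:,1],P[:,2]-.085)
print("red flange pts x",np.percentile(P[rad>.026][:,0],[1,20,50,80,99]).round(4))
E
```

```text
6.35 [-0.00839274  0.00271676  0.05452356] [3.13756979 0.01459119 1.80589089] 0.04219626703200737 [ 5.43756614 -8.38458155 -0.4738906 ] axial 9.428087062212633
red flange pts x [-0.0262 -0.0257 -0.0245 -0.0211 -0.0185]
```

View pics/s7.png

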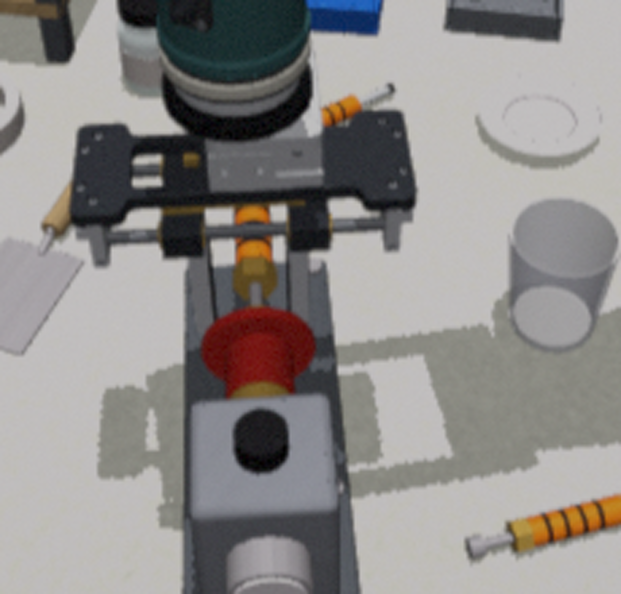

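View pics/w7.png

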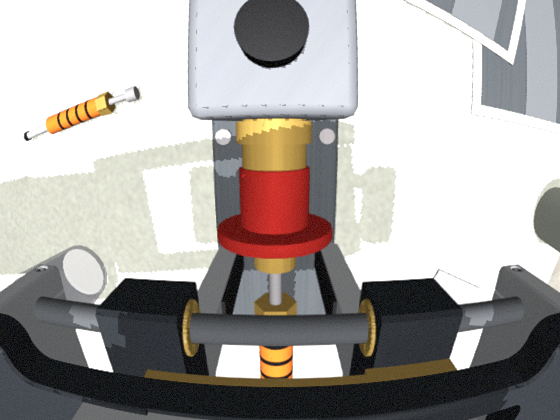

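The nozzle has popped out: the neck is visible at (275,290) and the hex has moved to (275,308). The sleeve is back about 10.5 mm, so I pull it the rest of the way and hold.

>>> drive_tool(series=[[[0, 0, 0, 0.6, -0.1, 0, 45], [0, 0, 0, 0.9, -0.1, 0, 45], [0, 0, 0, 0.9, -0.1, 0, 45], [0, 0, 0, 0.9, -0.1, 0, 45], [0, 0, 0, 0.9, -0.1, 0, 45], [0, 0, 0, 0.9, -0.1, 0, 45], [0, 0, 0, 0.9, -0.1, 0, 45], [0, 0, 0, 0.9, -0.1, 0, 45]]])

```text
time: 7.15
tool_pos: [0.5979, 0.2721, 0.0547]
ee_rot: [3.136, 0.025, 1.804]
wrist_force: [4.6, -11.3, -0.3]
width: 0.0423
```

```bash
cat > look.py <<'E'
import sys
from h import *
from bench import robot
n=sys.argv[1]
s=robot.snapshot("side"); cv2.imwrite(f"pics/s{n}.png",cv2.resize(s["img"][180:400,170:400],None,fx=2.7,fy=2.7,interpolation=cv2.INTER_CUBIC))
W=cloud(s);hsv=cv2.cvtColor(s["img"],cv2.COLOR_BGR2HSV); H,S,V=[hsv[...,i].astype(int) for i in range(3)]
s=robot.snapshot("wrist"); cv2.imwrite(f"pics/w{n}.png",cv2.convertScaleAbs(s["img"],alpha=1.5))
o=robot.get_obs(); print(o["time"],"pos",o["tool_pos"],"air",toair(o["tool_pos"]),o["ee_rot"],o["width"],o["wrist_force"], "axial",o["wrist_force"][:2]@AX)
W=fcloud(s);hsv=cv2.cvtColor(s["img"],cv2.COLOR_BGR2HSV); H,S,V=[hsv[...,i].astype(int) for i in range(3)]
B=np.stack([(W[...,:2]-MOUTH)@AX,(W[...,:2]-MOUTH)@NR,W[...,2]],-1)
red=((H<6)|(H>174))&(S>150)&(V>40)&(B[...,2]>.05)
P=B[red]; rad=np.hypot(P[:,1],P[:,2]-.085)
print("red flange pts x",np.percentile(P[rad>.026][:,0],[1,50,99]).round(4))
E
python3 look.py 8
```

```text
7.25 pos [0.5978988  0.27204129 0.05462063] air [-0.01132234  0.00280268  0.05462063] [3.13602703 0.02472965 1.80372272] 0.0425096563920598 [  4.90137697 -11.72171214  -0.16067898] axial 12.545567193842396
red flange pts x [-0.0296 -0.0281 -0.0219]
```

View pics/w8.png

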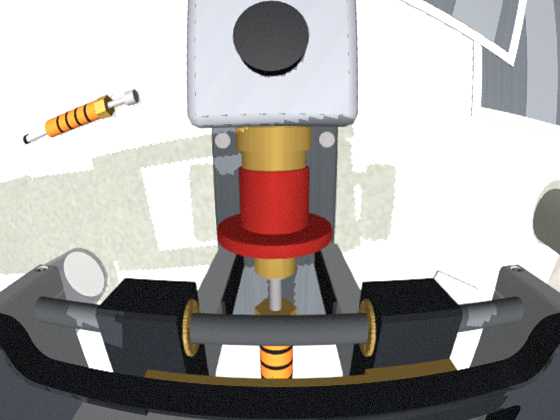

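The sleeve is fully back, about 14 mm with 12.5 N axial. I release it by moving forward quickly off the flange.

>>> drive_tool(series=[[[0, 0, 0, -2.5, -0.2, 0, 45], [0, 0, 0, -3.5, -0.3, 0, 45], [0, 0, 0, -3.5, -0.3, 0, 45], [0, 0, 0, -3.5, -0.3, 0, 45]]])

```text
time: 7.65
tool_pos: [0.6028, 0.2383, 0.0557]
ee_rot: [3.136, 0.023, 1.804]
wrist_force: [0.0, 0.6, 0.4]
width: 0.0423
```

```bash
python3 look.py 9; python3 - <<'E'
from h import *
from bench import robot
print(rel(robot.get_obs(),air(.066,0,.05),YAW))
E
```

```text
7.75 pos [0.60269002 0.23862795 0.05555542] air [ 0.02228075 -0.00039733  0.05555542] [3.13590339 0.02379508 1.80485703] 0.04247437137697451 [ 1.19955216 -0.60855271 -1.39887646] axial 0.8735547275003249
red flange pts x [-0.0156 -0.0132 -0.0079]
(array([ 0.0056,  0.0238, -0.0032]), array([-4.36,  0.05,  0.66]))
```

View pics/w9.png

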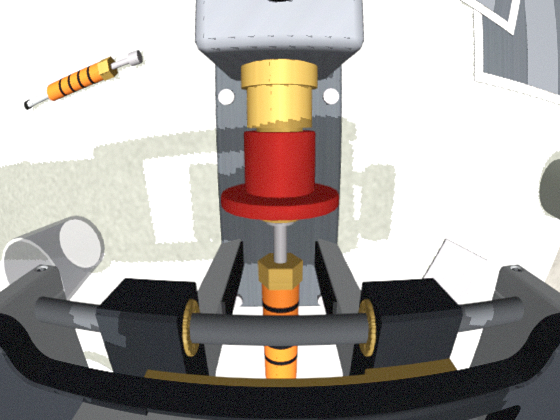

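View pics/s9.png

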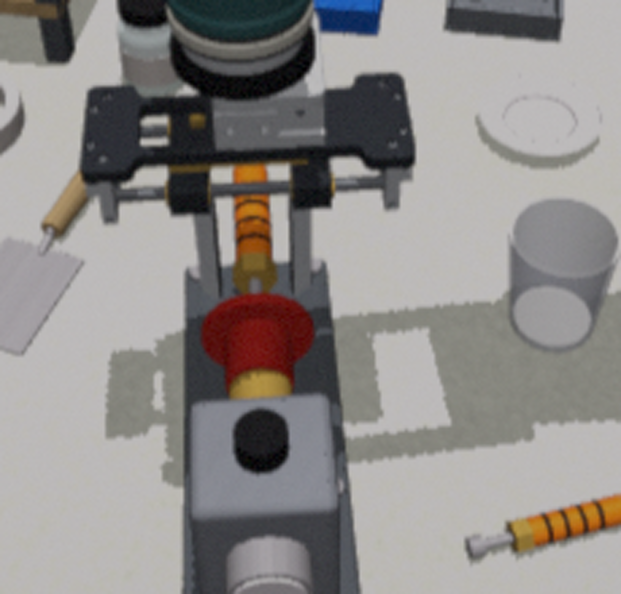

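The sleeve has snapped home, with the flange back at -8…-16 mm, and the nozzle stays out. I move to the handle, lower and grip.

>>> drive_tool(series=[[[0.003, 0.012, -0.003, -2, 0.05, 0, 45], [0.005, 0.024, -0.003, -4, 0.05, 0.3, 45], [0.005, 0.024, -0.003, -4.4, 0.05, 0.9, 45], [0.005, 0.024, -0.003, -4.4, 0.05, 1.5, 45], [0.005, 0.024, -0.003, -4.4, 0.05, 1.5, 45], [0.005, 0.024, -0.003, -4.4, 0.05, 1.5, 45]]])

```text
time: 8.35
tool_pos: [0.6129, 0.1968, 0.041]
ee_rot: [-3.141, -0.001, 1.809]
wrist_force: [0.9, 0.7, 0.8]
width: 0.0425
```

```bash
python3 look.py 10; python3 - <<'E'
from h import *
from bench import robot
print(rel(robot.get_obs(),air(.066,0,.041),YAW))
E
```

```text
8.45 pos [0.61339566 0.19662568 0.04173103] air [0.06562266 0.00013164 0.04173103] [ 3.14065631e+00 -4.05655803e-04  1.80913614e+00] 0.04224963082278669 [ 0.54738624 -0.46239547 -0.27416221] axial 0.5781439244253332
red flange pts x [-0.0148 -0.011  -0.0074]
(array([ 0.0009, -0.0004,  0.001 ]), array([-0.04, -0.01,  0.07]))
```

View pics/w10.png

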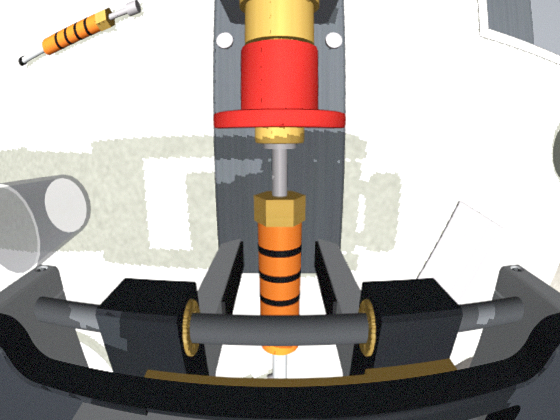

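View pics/s10.png

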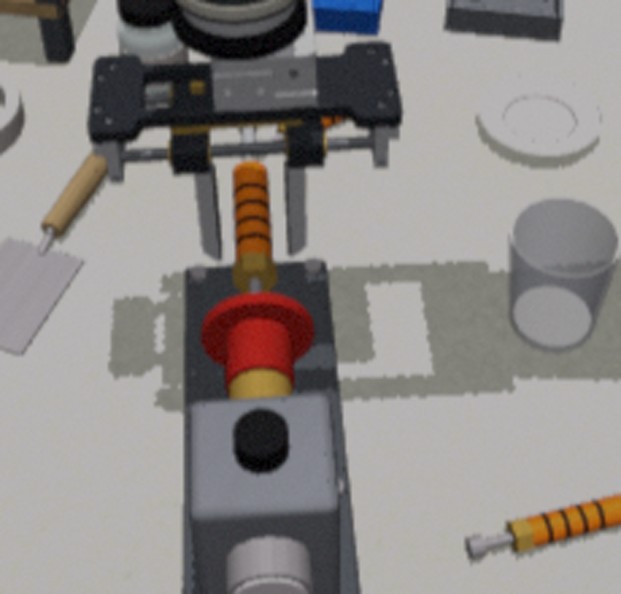

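The fingers flank the handle symmetrically, so I close.

>>> drive_tool(series=[[[0, 0, 0, 0, 0, 0, 0], [0, 0, 0, 0, 0, 0, 0], [0, 0, 0, 0, 0, 0, 0], [0, 0, 0, 0, 0, 0, 0], [0, 0, 0, 0, 0, 0, 0], [0, 0, 0, 0, 0, 0, 0], [0, 0, 0, 0, 0, 0, 0], [0, 0, 0, 0, 0, 0, 0]]])

```text
time: 9.25
tool_pos: [0.6136, 0.1969, 0.042]
ee_rot: [3.14, -0.001, 1.809]
wrist_force: [-0.0, 2.2, 1.5]
width: 0.0233
```

```bash
python3 look.py 11
```

```text
9.35 pos [0.61353877 0.19687364 0.04195136] air [0.0654153  0.00032904 0.04195136] [ 3.14015142e+00 -7.93380908e-04  1.80922017e+00] 0.022993645972335688 [0.54657239 1.33265989 0.68353637] axial -1.1667712520942612
red flange pts x [-0.0149 -0.0111 -0.0075]
```

View pics/w11.png

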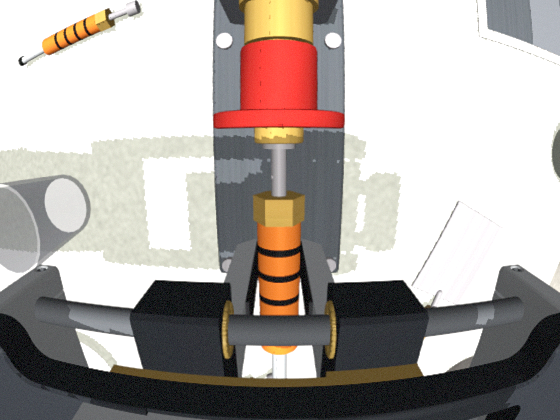

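View pics/s11.png

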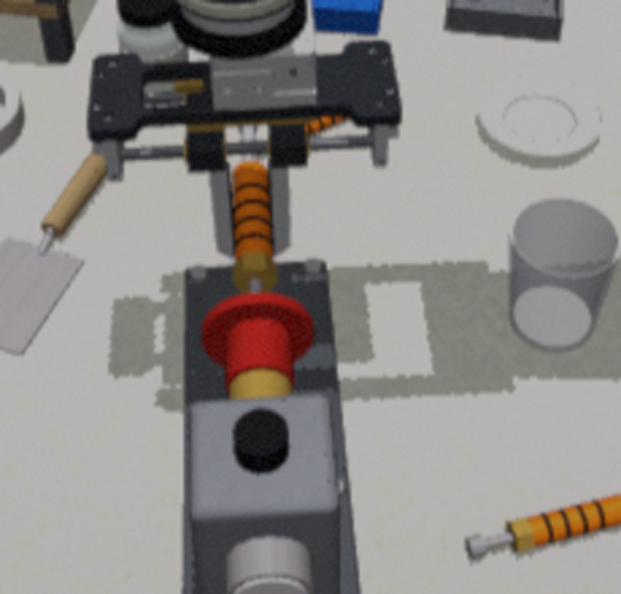

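The handle is gripped at 23 mm. I draw 35 mm straight out, then lift.

>>> drive_tool(series=[[[0, 0, 0, -0.5, 0, 0, 0], [0, 0, 0, -1, 0, 0, 0], [0, 0, 0, -1.5, 0, 0, 0], [0, 0, 0, -2, 0, 0, 0], [0, 0, 0, -2.5, 0, 0, 0], [0, 0, 0, -3, 0, 0, 0], [0, 0, 0, -3.5, 0, 0, 0], [0, 0, 0, -3.5, 0, 0, 0], [0, 0, 0, -3.5, 0, -0.6, 0], [0, 0, 0, -3.5, 0, -1.5, 0], [0, 0, 0, -3.5, 0, -3, 0], [0, 0, 0, -3.5, 0, -5, 0], [0, 0, 0, -3.5, 0, -7, 0], [0, 0, 0, -3.5, 0, -8, 0], [0, 0, 0, -3.5, 0, -8, 0], [0, 0, 0, -3.5, 0, -8, 0]]])

```text
time: 10.95
tool_pos: [0.6215, 0.1628, 0.1218]
ee_rot: [3.141, -0.001, 1.809]
wrist_force: [-0.4, -0.5, -2.5]
width: 0.0231
```

```bash
python3 look.py 12; python3 - <<'E'
from h import *
from bench import robot
s=robot.snapshot("wrist"); o=robot.get_obs(); W=fcloud(s)
R=Ro.from_euler("xyz",o["ee_rot"]); T=R.inv().apply((W-o["tool_pos"]).reshape(-1,3)).reshape(W.shape)
hsv=cv2.cvtColor(s["img"],cv2.COLOR_BGR2HSV); H,S,V=[hsv[...,i].astype(int) for i in range(3)]
k=(H>=5)&(H<28)&(S>130)&(abs(T[...,1])<.03)&(T[...,2]>-.09)&(T[...,2]<.03)&(T[...,0]<.1)
P=T[k]; print(np.percentile(P,[1,50,99],axis=0).round(4)); 
for lo in np.arange(-.01,.06,.01):
    q=P[(P[:,0]>lo)&(P[:,0]<lo+.01)]
    if len(q)>5: print(round(lo,3),len(q),q.mean(0).round(4),q[:,2].min().round(4))
b=np.radians(2); c=np.array([.628,-.246]); yaw=np.pi/2+b
# grip at nozzle x=~5.5mm ; nozzle +x = tool -x
ey=np.array([-np.sin(b),np.cos(b)]); t=c+(.023-.0055)*ey
print("target",t,rel(o,np.r_[t,.122],yaw))
s=robot.snapshot("top"); cv2.imwrite("pics/t12.png",cv2.resize(s["img"][130:310,90:330],None,fx=3,fy=3))
E
```

```text
11.05 pos [0.62082196 0.1626502  0.12035739] air [ 0.10039173 -0.00063936  0.12035739] [-3.14026989e+00 -9.75607248e-04  1.80924929e+00] 0.023288814610971497 [-0.25260187  0.34574858 -1.91559595] axial -0.3954514734394849
red flange pts x [-0.015  -0.0099 -0.0067]
[[-0.0585 -0.014  -0.0562]
 [ 0.0109 -0.0017 -0.0536]
 [ 0.037   0.0105 -0.0391]]
-0.01 506 [-0.0039 -0.0019 -0.0528] -0.0869
0.0 527 [ 0.0039 -0.0019 -0.0534] -0.0899
0.01 761 [ 0.015  -0.0019 -0.0528] -0.0563
0.02 858 [ 0.0253 -0.0018 -0.0526] -0.0569
0.03 858 [ 0.0343 -0.0019 -0.0511] -0.0566
target [ 0.62738926 -0.22851066] (array([-0.0015, -0.0008,  0.2035]), array([-38.16,  -8.6 ,  -0.2 ]))
```

View pics/w12.png

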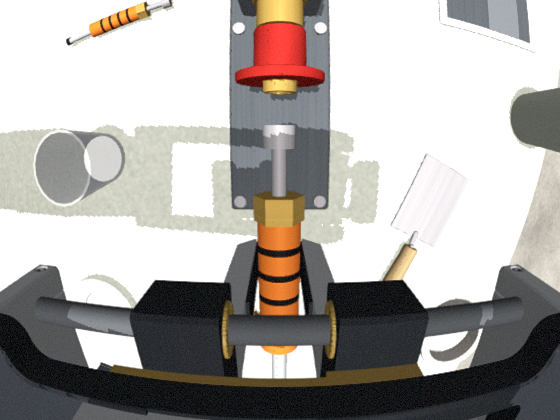

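View pics/s12.png

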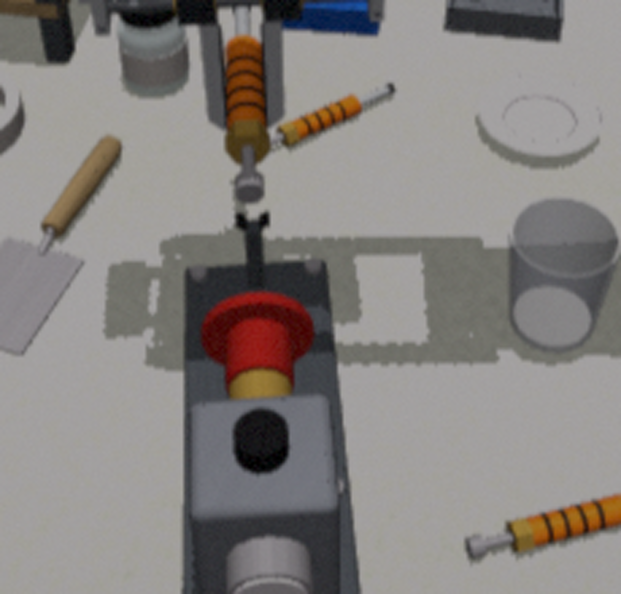

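View pics/t12.png

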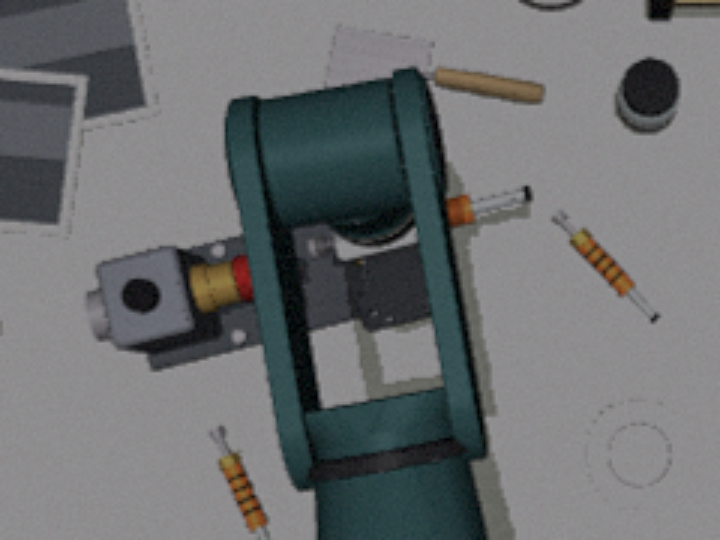

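The nozzle is out and held level; its collar at (279,137) is clear of the mouth. I carry it to the blue tray.

>>> drive_tool(series=[[[0, 0, 0.01, -1.5, -0.35, -0.2, 0], [0, 0, 0.03, -4.5, -1.05, -0.2, 0], [0, 0, 0.05, -8, -1.85, -0.2, 0], [0, 0, 0.07, -11.5, -2.65, -0.2, 0], [0, 0, 0.09, -15, -3.45, -0.2, 0], [0, 0, 0.11, -18.5, -4.2, -0.2, 0], [0, 0, 0.13, -22, -5, -0.2, 0], [0, 0, 0.15, -25.5, -5.8, -0.2, 0], [0, 0, 0.17, -29, -6.6, -0.2, 0], [0, 0, 0.19, -32.5, -7.4, -0.2, 0], [0, 0, 0.2, -35.5, -8, -0.2, 0], [0, 0, 0.204, -37.5, -8.5, -0.2, 0], [0, 0, 0.204, -38.2, -8.6, -0.2, 0], [0, 0, 0.204, -38.2, -8.6, -0.2, 0], [0, 0, 0.204, -38.2, -8.6, -0.2, 0], [0, 0, 0.204, -38.2, -8.6, -0.2, 0]]])

```text
time: 12.75
tool_pos: [0.6278, -0.2272, 0.1222]
ee_rot: [-3.14, -0.001, 1.607]
wrist_force: [-0.7, 0.5, -1.9]
width: 0.0232
```

```bash
cat > look2.py <<'E'
import sys
from h import *
from bench import robot
n=sys.argv[1]
s=robot.snapshot("side"); cv2.imwrite(f"pics/s{n}.png",cv2.resize(s["img"][60:280,200:430],None,fx=2.7,fy=2.7,interpolation=cv2.INTER_CUBIC))
s=robot.snapshot("wrist"); cv2.imwrite(f"pics/w{n}.png",cv2.convertScaleAbs(s["img"],alpha=1.5)); o=robot.get_obs()
W=fcloud(s); hsv=cv2.cvtColor(s["img"],cv2.COLOR_BGR2HSV); H,S,V=[hsv[...,i].astype(int) for i in range(3)]
k=(H>100)&(H<130)&(S>120)&(V>40)&(W[...,2]<.04); P=W[k]
print("blue",np.percentile(P,[.5,50,99.5],axis=0).round(4).tolist())
b=np.radians(2); c=np.array([.628,-.246]); t=c+(.0175)*np.array([-np.sin(b),np.cos(b)])
print(o["time"],o["tool_pos"],o["ee_rot"],o["width"],o["wrist_force"],"tgt",t,rel(o,np.r_[t,-.022],np.pi/2+b))
E
python3 look2.py 13
```

```text
blue [[0.5749, -0.3602, 0.003], [0.6222, -0.1892, 0.0052], [0.6746, -0.1286, 0.0291]]
12.85 [ 0.62782519 -0.22741339  0.12232491] [-3.14033705e+00 -8.57449029e-04  1.60712884e+00] 0.02306739016288475 [-0.03260666 -0.01092828 -1.09773267] tgt [ 0.62738926 -0.22851066] (array([-0.0013, -0.0009,  0.0014]), array([-0.12, -0.03, 14.43]))
```

View pics/w13.png

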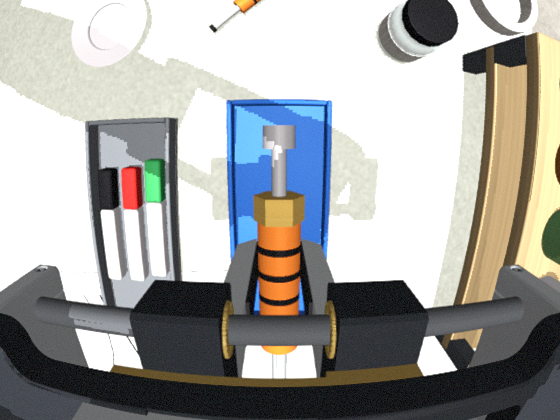

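View pics/s13.png

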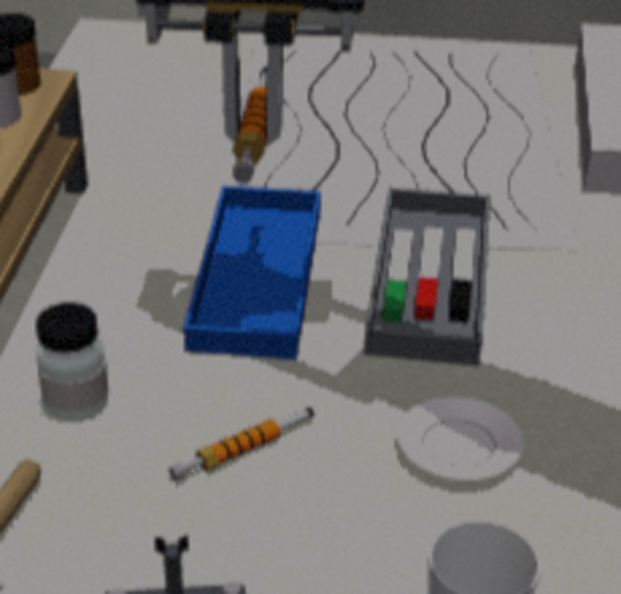

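It is centred over the tray. I lower in two stages.

>>> drive_tool(series=[[[0, 0, 0, 0, 0, 2, 0], [0, 0, 0, -0.1, 0, 5, 0], [0, 0, 0, -0.1, 0, 8, 0], [0, 0, 0, -0.1, 0, 10.5, 0], [0, 0, 0, -0.1, 0, 12.5, 0], [0, 0, 0, -0.1, 0, 13.5, 0], [0, 0, 0, -0.1, 0, 13.8, 0], [0, 0, 0, -0.1, 0, 13.8, 0]]])

```text
time: 13.65
tool_pos: [0.628, -0.2281, -0.0152]
ee_rot: [-3.141, -0.001, 1.608]
wrist_force: [-0.1, 0.1, -1.8]
width: 0.0235
```

```bash
python3 look2.py 14
```

```text
blue [[0.575, -0.3407, 0.0033], [0.6213, -0.1782, 0.0052], [0.6736, -0.1283, 0.0289]]
13.75 [ 0.62885762 -0.22868981 -0.01387633] [3.14017404e+00 4.96019514e-04 1.60735621e+00] 0.023306552124315216 [-0.41495481 -0.49029996 -1.56443518] tgt [ 0.62738926 -0.22851066] (array([0.0014, 0.0005, 0.0017]), array([ 0.02, -0.15,  0.81]))
```

View pics/s14.png

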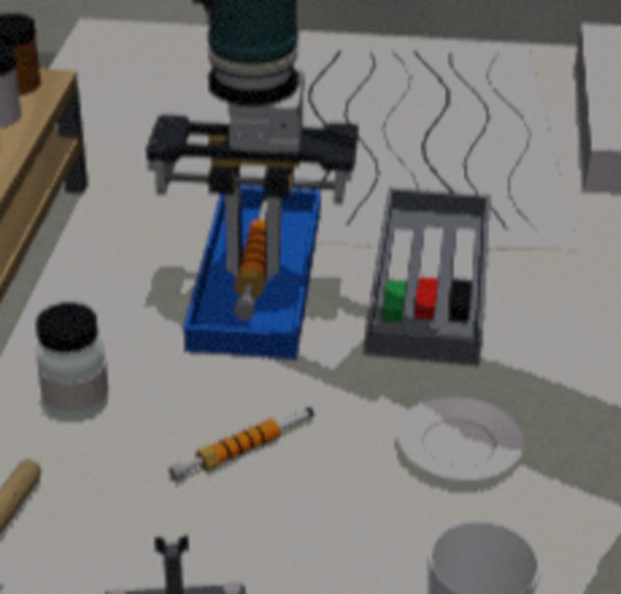

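View pics/w14.png

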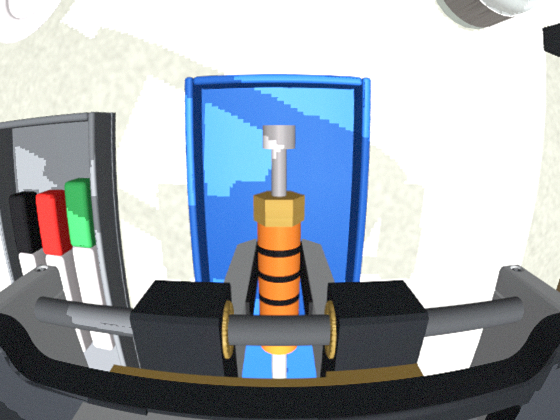

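>>> drive_tool(series=[[[0, 0, 0, 0, -0.1, 0.3, 0], [0, 0, 0, 0, -0.15, 0.6, 0], [0, 0, 0, 0, -0.15, 0.8, 0], [0, 0, 0, 0, -0.15, 1, 0], [0, 0, 0, 0, -0.15, 1, 0]]])

```text
time: 14.25
tool_pos: [0.627, -0.2286, -0.0245]
ee_rot: [3.141, 0.0, 1.607]
wrist_force: [0.9, 0.8, -1.4]
width: 0.0229
```

>>> drive_tool(series=[[[0, 0, 0, 0, 0, 0.1, 0], [0, 0, 0, 0, 0, 0.2, 0], [0, 0, 0, 0, 0, 0.2, 0]]])

```text
time: 14.55
tool_pos: [0.627, -0.2287, -0.026]
ee_rot: [3.141, 0.0, 1.607]
wrist_force: [-1.0, 0.4, 2.1]
width: 0.0232
```

```bash
python3 look2.py 15
```

```text
blue [[0.575, -0.3299, 0.0033], [0.6245, -0.1763, 0.0052], [0.6734, -0.1283, 0.0289]]
14.65 [ 0.62703215 -0.22865823 -0.0259887 ] [3.14087252e+00 1.92268594e-04 1.60731166e+00] 0.023168643019589246 [-1.36028526 -0.41137184  1.25463133] tgt [ 0.62738926 -0.22851066] (array([0.0007, 0.0002, 0.0016]), array([ 0.01,  0.04, -0.4 ]))
```

View pics/s15.png

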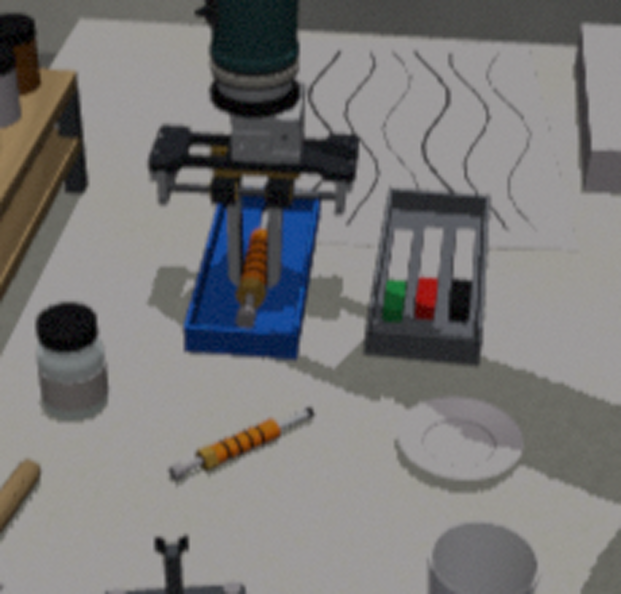

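The vertical force went from -1.5 N (hanging) to +1…2 N, so the nozzle rests on the tray floor. I open and retreat upward.

>>> drive_tool(series=[[[0, 0, 0, 0, 0, 0, 30], [0, 0, 0, 0, 0, 0, 40], [0, 0, 0, 0, 0, 0, 45], [0, 0, 0, 0, 0, 0, 45], [0, 0, 0, 0, 0, 0, 45], [0, 0, 0, 0, 0, 0, 45], [0, 0, 0, 0, 0, -0.5, 45], [0, 0, 0, 0, 0, -1.5, 45], [0, 0, 0, 0, 0, -3.5, 45], [0, 0, 0, 0, 0, -6, 45], [0, 0, 0, 0, 0, -9, 45], [0, 0, 0, 0, 0, -12, 45], [0, 0, 0, 0, 0, -15, 45], [0, 0, 0, 0, 0, -17, 45], [0, 0, 0, 0, 0, -17, 45], [0, 0, 0, 0, 0, -17, 45], [0, 0, 0, 0, 0, -17, 45]]])

```text
time: 16.35
tool_pos: [0.626, -0.2282, 0.1421]
ee_rot: [-3.139, -0.001, 1.607]
wrist_force: [-0.6, -0.2, -0.0]
width: 0.0422
```

```bash
python3 look2.py 16; python3 - <<'E'
from h import *
from bench import robot
for n in("side","wrist"):
    s=robot.snapshot(n); W=cloud(s) if n=="side" else fcloud(s)
    b=np.radians(2);c=np.array([.628,-.246]);ex=np.array([np.cos(b),np.sin(b)]);ey=np.array([-np.sin(b),np.cos(b)])
    T=np.stack([(W[...,:2]-c)@ex,(W[...,:2]-c)@ey,W[...,2]],-1)
    hsv=cv2.cvtColor(s["img"],cv2.COLOR_BGR2HSV);H,S,V=[hsv[...,i].astype(int) for i in range(3)]
    k=(abs(T[...,0])<.04)&(abs(T[...,1])<.113)&(T[...,2]>.012)&(T[...,2]<.06)&~((H>100)&(H<130)&(S>110)); P=T[k]
    print(n,len(P),np.percentile(P,[0.5,50,99.5],axis=0).round(4).tolist())
    if n=="side": # flange & bystanders
        B=np.stack([(W[...,:2]-MOUTH)@AX,(W[...,:2]-MOUTH)@NR,W[...,2]],-1); red=((H<6)|(H>174))&(S>150)&(V>40)&(B[...,2]>.05)
        P=B[red]; rad=np.hypot(P[:,1],P[:,2]-.085); print("flange",np.percentile(P[rad>.026][:,0],[1,50,99]).round(4))
        o=np.load("pics/side0.npz"); d=cv2.absdiff(o["img"],s["img"]).max(2); cv2.imwrite("pics/side_end.png",s["img"])
s=robot.snapshot("top"); cv2.imwrite("pics/top_end.png",s["img"])
E
```

```text
blue [[0.5753, -0.3649, 0.003], [0.6256, -0.2301, 0.0051], [0.6751, -0.1292, 0.0289]]
16.45 [ 0.62595274 -0.22817917  0.14174643] [-3.13890243e+00 -1.50571175e-03  1.60731723e+00] 0.04244652742262394 [ 0.33204809  1.27182302 -0.54243225] tgt [ 0.62738926 -0.22851066] (array([-0.0027, -0.0015,  0.0016]), array([-0.06,  0.19, 16.37]))
side 338 [[-0.0132, -0.0878, 0.0128], [-0.0014, 0.0258, 0.0244], [0.0124, 0.0954, 0.0304]]
flange [-0.018  -0.0158 -0.009 ]
wrist 2731 [[-0.0146, -0.0896, 0.017], [-0.0022, 0.0106, 0.0259], [0.0095, 0.0907, 0.0302]]
```

View pics/side_end.png

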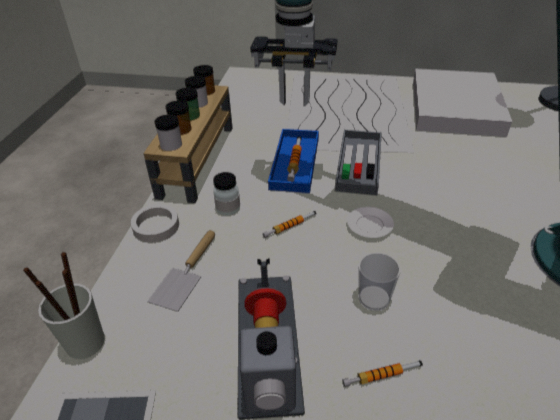

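View pics/w16.png

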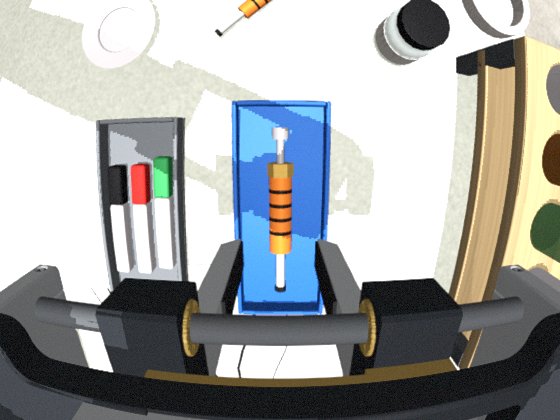

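The nozzle lies along the tray's centreline, within ±15 mm across and ±95 mm along. The sleeve is home, everything else looks unmoved, and the gripper is clear. I hand in.

```bash
python3 -c "
from bench import robot
print(robot.close_job())"
```

```text
the job is handed in; nothing more can be done
None
```

I hooked the red sleeve from in front and pulled it fully back: about 14 mm of travel, at about 12.5 N. I held it there until the nozzle had popped out, then let it snap home. I gripped the nozzle by its handle, drew it 35 mm straight out and laid it in the blue tray. The job was handed in at about 16.7 s; no verdict was reported.

**Last checks:**
- **Nozzle:** it lies in the tray within about ±15 mm across and ±95 mm along of the centre. Its top is at most 30 mm above the table, which puts its axis near 18 mm.
- **Sleeve:** after release the wrist camera put the flange at its home position. The last side view read it 1–2 mm further back, which is within that camera's calibration error.
- **Surroundings:** the cup, ink jar, palette, knife and markers look unmoved in the final picture; I did not measure their positions. The gripper is clear of everything, with the TCP at z = 0.14 m.

**What disagreed:** the fingers really end about 33 mm short of the reported TCP. Because of this my first pull passed over the flange rim without touching it. I corrected for the difference from the pictures before the successful pull, and used that corrected tip position for the grip and the placing.

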